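# Seat a violin neck rest on its bayonet spigot and hold it down

### The job

The knurled metal neck rest is standing on the pins of its spigot instead of over them. Turn it, pressing lightly, until its hidden keyways drop over the pins, then push it down against the spring until its rim is fully home on the pedestal, and finish still holding it there, without letting go. Leave the glue jar, the chisel and the little plane where they are.

Things in the scene. Friction and masses are not known exactly. Their poses are not given: they have to be found in the camera images.
- stand: Plywood board 170 x 140 x 18 mm, fixed flat on the bench, with a 30 mm high cleat along its +x edge. On its centre stands a dark steel pedestal: a foot, diameter 72 mm, up to 25 mm above the bench, then a round column, diameter 58 mm, up to 45 mm. Origin: centre of the underside, z up.
- seat (a point): Centre of the pedestal's flat top, 45 mm above the bench: the seat for the neck rest's rim. A spring plunger here pushes the neck rest up: it starts about 7 mm above home with some 3 N and gives about 9 N at home, so a neck rest let go rises again by 5 to 7 mm.
- pins (a point): Point on the axis, 16 mm above the seat, level with the tops of three equal pins, 5 mm wide and 120 degrees apart, that stick out sideways from the fixed upright spigot (diameter 28 mm, 24 mm high) inside the neck rest. The pins' direction is hidden and differs at each start; the stand's yaw says nothing of it.
- collar: The neck rest: loose round knurled aluminium cap collar, diameter 50 mm, 40 mm high, plus the pad; 0.11 to 0.23 kg. Origin: centre of the bottom rim, z up its axis. Starts upright on the pins, rim 8 mm above the seat, never already lined up. Turned to the right place it sinks 8 mm to the seat; elsewhere the pins stop it rigidly. It can be gripped from above across its diameter.
- pad (a point): Centre of the top of the neck rest's cork pad (diameter 40 mm, 4 mm thick), 44 mm above its rim. Inside the neck rest, unseen and unmarked, are three equal keyways 120 degrees apart, 11 mm wide: in any third of a turn, either way round, there is one place about 0.3 rad wide where it drops over the pins. Pressed at the edge of that play it can bind; a touch of turn frees it.
- glue_jar: Bystander: loose white jar, diameter 52 mm, 50 mm high, on the bench beside the board. Origin: centre of its underside.
- chisel: Bystander: loose chisel lying on the bench, wooden handle and steel blade, 200 mm long, 27 mm high. Origin: on the bench below the end of the handle where the blade begins; x towards the blade.
- plane: Bystander: loose small hand plane, 90 x 30 mm, 37 mm high, with a brass knob, on the bench beside the board. Origin: centre of its underside; x along it.
Mind the look-alikes: they are no part of the job. Leave any pink look-alike of the collar alone. Of the things that look like the stand, take the one that is farthest to the robot's left at the start.

How it is judged:
By the outcome, as a careful person would: the job done as asked, in the order asked, and still so for the second after the job is handed in, while the arm keeps its last pose, push and grip.
It also fails if it takes over 48 s, if anything falls off the work surface, if the arm or the gripper's body presses on something with over 40 N, if the wrist force passes 120 N, or if a joint passes its speed limit or range.

### The arm

A 7-joint arm with a two-finger parallel gripper is mounted at the origin on the work surface. World frame = base frame: x ahead of the robot, y to its left, z up, the work surface at z = 0. Lengths are in m, angles in degrees, forces in N, time in s.
With the tool pointing down it reaches from about 0.425 to 1.025 m from the base axis. Payload 9.4 kg.
Tool frame: the origin (TCP) lies on the front face of the gripper's body, between the roots of the fingers; the fingertips stand 84 mm ahead of it and the grasp point (between the pads) lies ahead of it (arm.grip_point_offset is the z of the grasp point in the tool frame, in m); z points along the fingers, y is the line along which they close (so a half turn about z gives the same grasp; the last joint's range is limited). The gripper opens to 93 mm and grips with 3 to 60 N. Pads are 15 mm wide; open, the fingers measure 128 mm over their backs; the gripper's body (75 mm by 188 mm) begins 65 mm behind the grasp point.
Start: joints at [-76.988, 34.337, -0.143, 91.639, 0.103, 54.024, -4.572], TCP at [0.217, 0.692, 0.303] pointing down, gripper open.
Joint ranges: [-147.43, 147.43], [-19.82, 112.94], [-74.19, 73.91], [6.32, 146.72], [-59.91, 239.91], [6.04, 106.73], [-150.56, 150.56]. Speed limits (degrees/s): [127.2, 127.2, 172.46, 172.46, 180, 180, 180].

### API

Orientations are given as a 3x3 rotation matrix whose columns are the frame's x, y, z axes.
In Python, from station import arm gives the robot as it stands.
- The arm moves only by the shell command python3 -m jog 'ROWS' [FORCE]. ROWS is JSON, a list that holds one entry, the list of rows, each a list of 7 numbers: the turn, a rotation vector about the tool's x, y, z in rad, then the shift along the tool's x, y, z in mm, then the gripper's target within -1 to 1 (shut at 1, half-way at 0, fully open at -1). In form: [[[rx, ry, rz, x, y, z, gripper], ...]]. A call has 1 to 20 rows; each row shifts and turns the commanded pose from where the row before left it, along the tool's axes as they then stand; what a row does not reach is not made up. A row lasts 1/12 s, in which the tool goes at most 41.7 mm and 7.16 degrees, less where a joint would pass 70% of its speed; a pose out of reach is approached as far as the arm can. A call is refused whole if a number of a shift passes 41.7 or a number of a turn 0.125, either way. A call with a gripper value outside its range is refused whole. The fingers move at their own pace and stop on an object; FORCE is the grip in N (left out, the last holds). Time passes only in rows, so rows that do not move let the fingers close. It gives the time, the measured TCP pose, the force, the opening and the grip force at its end, in the units of the state.
- arm.sense(): the state, without advancing time (a new reading comes with each control period).
- arm.snapshot(name): name is "scene" or "top" or "wrist"; returns the picture (400x640x3 uint8, red, green, blue); there is no depth.
- arm.calibration(name): a dict with "K" (3x3 intrinsics, pixels), "dist" ([k1, k2, p1, p2, k3] as OpenCV has them; the pictures are not rectified), "extrinsics" (4x4, takes a point from world to camera coordinates). Camera axes: x right, y up, looking along -z (the intrinsics and any distortion apply to the point x, -y, -z); pixel columns grow to the right and rows downward; lengths in m; the calibration is good to about 2 mm. A picture is of the moment at which its call begins: read the wrist's pose just before it. calibration takes no time and is no camera call; for the wrist camera it gives the pose at the moment of the call.
- arm.close_job(): hands the job in; it is judged then, once.
The state is a dict: "time": time; "qpos": joint angles; "joint_vel": joint speeds; "joint_torque": joint torques, N m; "position": TCP position; "tool_rot": TCP orientation; "force": force on the tool from outside, world axes, zero at the start; "ft_torque": the same for the moment, N m; "opening": finger opening in m; "finger_force": force on a finger pad.
Only numpy, scipy, OpenCV 4.12 (cv2) and the standard library are available. Lean on these libraries where they do the work, as an engineer would, in place of code of your own. Each camera call takes 0.05 s, during which the arm holds its last target. There are 200 camera calls.

## Working session

There is one attempt and no reset: what is moved stays moved. The work goes in short steps, Python scripts to look and compute and a shell command to move; the robot and the scene stay as the last step left them, time stands still between calls to the robot, and variables do not carry over. Pictures are saved under pics/ and viewed, at most 10 in all, crops included, and the job is handed in when it is done.

```bash
mkdir -p pics; ls; cat > h.py <<'E'
import numpy as np, cv2
from station import arm
def snap(n,f):
    im=arm.snapshot(n); cv2.imwrite('pics/'+f,cv2.cvtColor(im,cv2.COLOR_RGB2BGR)); return im
def ray(c,u,v):
    K=np.array(c['K']);E=np.array(c['extrinsics']);d=np.array(c['dist'],float)
    p=cv2.undistortPoints(np.array([[[u,v]]],float),K,d)[0,0]
    R=E[:3,:3];o=-R.T@E[:3,3]; return o,R.T@np.array([p[0],-p[1],-1.])
def onz(c,u,v,z):
    o,d=ray(c,u,v); return o+d*(z-o[2])/d[2]
def proj(c,P):
    K=np.array(c['K']);E=np.array(c['extrinsics']);q=E[:3,:3]@np.array(P)+E[:3,3]
    return cv2.projectPoints(np.array([[q[0],-q[1],-q[2]]]),np.zeros(3),np.zeros(3),K,np.array(c['dist'],float))[0].ravel()
E
python3 - <<'E'
from h import *
a=snap('scene','s.png');b=snap('top','t.png')
s=arm.sense();print(s['position'],s['tool_rot'],arm.grip_point_offset,s['force'],s['time'],s['opening'])
for n in('scene','top'):
  c=arm.calibration(n);print(n,ray(c,320,200))
E
```

```text
pics
[0.21680918 0.69148745 0.30195864] [[-9.54218702e-01  2.99109664e-01 -2.78751424e-04]
 [ 2.99109759e-01  9.54217727e-01 -1.37130679e-03]
 [-1.44181563e-04 -1.39190386e-03 -9.99999021e-01]] 0.0653 [ 0.13020313 -0.25522103 -0.56537637] 0.1 0.09272608086431615
scene (array([1.07248206, 0.15825384, 0.69555304]), array([-0.65723425, -0.26538032, -0.70550719]))
top (array([ 0.23564875, -0.04606707,  1.58840009]), array([ 1.73642635e-01,  2.24169337e-04, -9.84821869e-01]))
```

View pics/s.png

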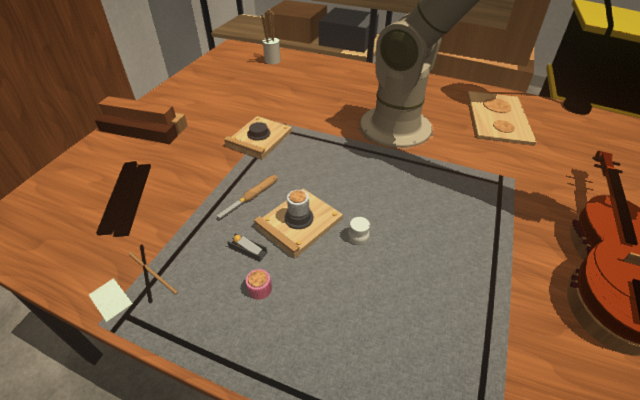

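View pics/t.png

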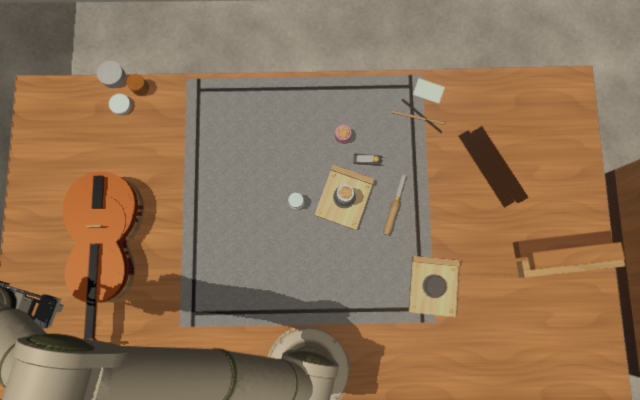

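Scene: the grey collar is on a stand at top (345,193) / scene (298,203). A second board with a bare pedestal is at top (435,286), and a pink look-alike is at top (343,133) / scene (258,283). The robot's left (+y) is image-left in the top view, so the stand meant is the one at (345,193). It also carries the grey collar. I'll confirm it with a crop and measure.

```bash
python3 - <<'E'
from h import *
a=cv2.imread('pics/s.png');b=cv2.imread('pics/t.png')
A=cv2.resize(a[170:310,210:390],None,fx=2.2,fy=2.2,interpolation=3);B=cv2.resize(b[115:245,280:420],None,fx=2.2,fy=2.2,interpolation=3)
H=max(A.shape[0],B.shape[0]);o=np.zeros((H,A.shape[1]+B.shape[1],3),np.uint8);o[:A.shape[0],:A.shape[1]]=A;o[:B.shape[0],A.shape[1]:]=B
cv2.imwrite('pics/c.png',o);print(o.shape)
for n,im,box in(('scene',a,(185,215,285,312)),('top',b,(178,212,328,362))):
  r0,r1,c0,c1=box;h=cv2.cvtColor(im[r0:r1,c0:c1],cv2.COLOR_BGR2HSV)
  m=cv2.inRange(h,(3,90,100),(14,255,255))
  k,l,s,ce=cv2.connectedComponentsWithStats(m)
  c=arm.calibration(n)
  for i in range(1,k):
    if s[i,4]>15:
      u,v=ce[i]+[c0,r0];print(n,s[i],u,v,onz(c,u,v,.097))
c=arm.calibration('top')
for uv in((435,286),(345,193)):print(uv,onz(c,*uv,.045))
E
```

```text
(308, 704, 3)
(435, 286) [ 0.24020954 -0.38593671  0.045     ]
(345, 193) [ 0.52847499 -0.12354782  0.045     ]
```

View pics/c.png

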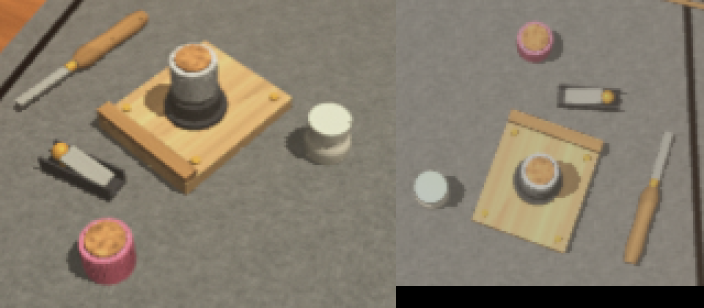

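The crop confirms the grey collar with its cork pad on the board with the cleat. The pad is at scene (297.7,196.4) and top (345.5,192.7). The pink one stands on the bench by itself.

```bash
python3 - <<'E'
from h import *
cs,ct=arm.calibration('scene'),arm.calibration('top')
print(onz(cs,297.7,196.4,.097),onz(ct,345.5,192.7,.097))
f=lambda x,y:((x)/2.2+280-180,0)
for n,p in(('jar',(431,188)),('planeL',(560,98)),('planeR',(620,98)),('chisTip',(669,135)),('board corners',(514,114)),('',(602,150)),('',(568,249)),('',(475,216))):
  print(n,onz(ct,(p[0]-396)/2.2+280,p[1]/2.2+115,.03).round(3))
s=arm.sense();cw=arm.calibration('wrist');E=np.array(cw['extrinsics']);o=-E[:3,:3].T@E[:3,3]
print(np.array(s['tool_rot']).T@(o-s['position']),s['qpos'])
E
```

```text
[ 0.52325576 -0.11916983  0.097     ] [ 0.51949756 -0.12245699  0.097     ]
jar [0.51 0.03 0.03]
planeL [ 0.639 -0.157  0.03 ]
planeR [ 0.637 -0.243  0.03 ]
chisTip [ 0.581 -0.311  0.03 ]
board corners [ 0.616 -0.091  0.03 ]
 [ 0.561 -0.215  0.03 ]
 [ 0.42  -0.162  0.03 ]
 [ 0.469 -0.032  0.03 ]
[ 0.07066836  0.00036985 -0.08171459] [-76.9870162   34.37947049  -0.14538374  91.67531016   0.10386622
  54.02550309  -4.57228066]
```

```bash
python3 -m jog '[[[0,0,0,0,-40,0,-1],[0,0,0,0,-40,0,-1],[0,0,0,0,-40,0,-1],[0,0,0,0,-40,0,-1],[0,0,0.07,-38,-1,0,-1],[0,0,0.07,-38,-1,0,-1],[0,0,0.07,-38,-1,0,-1],[0,0,0.07,-38,-1,0,-1],[0,0,0.07,-38,-1,0,-1],[0,0,0.07,-38,-1,0,-1],[0,0,0.07,-38,-1,0,-1],[0,0,0.07,-38,-1,0,-1],[0,0,0.07,-38,-1,0,-1],[0,0,0.07,-38,-1,0,-1],[0,0,0.07,-38,-1,0,-1],[0,0,0.07,-38,-1,0,-1],[0,0,0.07,-38,-1,0,-1],[0,0,0.07,-38,-1,0,-1],[0,0,0.07,-38,-1,0,-1],[0,0,0.07,-38,-1,0,-1]]]' 20
cat > st.py <<'E'
from h import *
s=arm.sense();R=np.array(s['tool_rot']);p=np.array(s['position'])
d=R.T@(np.array([.5215,-.121,.145])-p)
print('t',s['time'],p.round(4),'yaw x',np.degrees(np.arctan2(R[1,0],R[0,0])).round(1),'q',np.round(s['qpos'],1),'to go mm',(d*1000).round(1),'F',np.round(s['force'],1),'M',np.round(s['ft_torque'],2),'tilt',R[:,2].round(4))
E
python3 st.py
```

```text
time: 1.77
position: [0.5482, 0.102, 0.3026]
tool_rot: [[-0.143, 0.99, 0.0], [0.99, 0.143, -0.0], [-0.0, 0.0, -1.0]]
force: [0.8, 1.2, 0.3]
opening: 0.0925
finger_force: 0.0
t 1.7667 [0.5482 0.102  0.3026] yaw x 98.2 q [-30.4  23.7  19.6 114.7 -11.3  43.3   4.1] to go mm [-216.8  -58.4  157.6] F [0.8 1.2 0.3] M [-0.09  0.07 -0.02] tilt [ 1.e-04 -1.e-04 -1.e+00]
```

```bash
python3 -m jog '[[[0,0,0,-31,-8,8,-1],[0,0,0,-31,-8,8,-1],[0,0,0,-31,-8,8,-1],[0,0,0,-31,-8,8,-1],[0,0,0,-31,-8,8,-1],[0,0,0,-31,-8,8,-1],[0,0,0,0,0,0,-1],[0,0,0,0,0,0,-1],[0,0,0,0,0,0,-1]]]' | head -1
python3 st.py; python3 -c "
from h import *
im=snap('wrist','w.png');c=arm.calibration('wrist')
print(proj(c,[.5215,-.121,.097]),proj(c,[.5195,-.1225,.097]))"
```

```text
time: 2.52
t 2.5167 [ 0.5275 -0.0869  0.2546] yaw x 98.4 q [ -9.3  25.9  17.6 120.1 -13.1  35.8  25.7] to go mm [-32.9 -10.9 109.6] F [-0.6  1.4  0.6] M [-0.02  0.09  0.03] tilt [-3.e-04  5.e-04 -1.e+00]
[305.07748816 247.97549019] [302.31193928 249.36674518]
```

View pics/w.png

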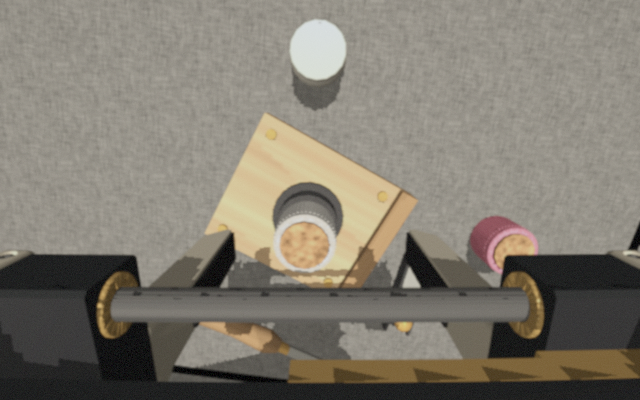

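```bash
python3 - <<'E'
from h import *
im=cv2.imread('pics/w.png');c=arm.calibration('wrist')
r=im[205:285,265:345];h=cv2.cvtColor(r,cv2.COLOR_BGR2HSV)
m=cv2.inRange(h,(5,70,120),(20,255,255));k,l,s,ce=cv2.connectedComponentsWithStats(cv2.morphologyEx(m,3,np.ones((7,7))))
for i in range(1,k):
  if s[i,4]>200:
    ct=cv2.findContours((l==i).astype(np.uint8),0,1)[0][0];(u,v),rad=cv2.minEnclosingCircle(ct);u+=265;v+=205
    p=onz(c,u,v,.097);st=arm.sense();R=np.array(st['tool_rot'])
    print(s[i],u,v,rad,p,np.linalg.norm(onz(c,u+rad,v,.097)-p),'go',R.T@(p-st['position'])*1000)
E
```

```text
[   0   17   80   63 3007] 304.5 265.5 43.61775588989258 [ 0.52309931 -0.13609883  0.097     ] 0.03495243658833773 go [-48.75418677 -11.9171812  157.72294163]
```

Pad at wrist pixel (305,245.5), about 2 px from the prediction, so I go x -31, y -11, then down.

```bash
python3 -m jog '[[[0,0,0,-16,-5.5,0,-1],[0,0,0,-15,-5.5,0,-1],[0,0,0,0,0,25,-1],[0,0,0,0,0,25,-1],[0,0,0,0,0,20,-1],[0,0,0,0,0,15,-1],[0,0,0,0,0,10,-1],[0,0,0,0,0,9,-1],[0,0,0,0,0,5,-1],[0,0,0,0,0,0,-1],[0,0,0,0,0,0,-1],[0,0,0,0,0,0,-1]]]' | head -1
python3 st.py; python3 -c "
from h import *
im=snap('wrist','w2.png')"
```

```text
time: 3.57
t 3.5667 [ 0.5214 -0.1196  0.1464] yaw x 98.4 q [ -0.9  35.6  11.2 124.2 -17.9  21.6  33.5] to go mm [-1.4 -0.1  1.4] F [ 0.3  0.8 -0.6] M [-0.1   0.03 -0.06] tilt [ 1.1e-03 -2.0e-04 -1.0e+00]
```

View pics/w2.png

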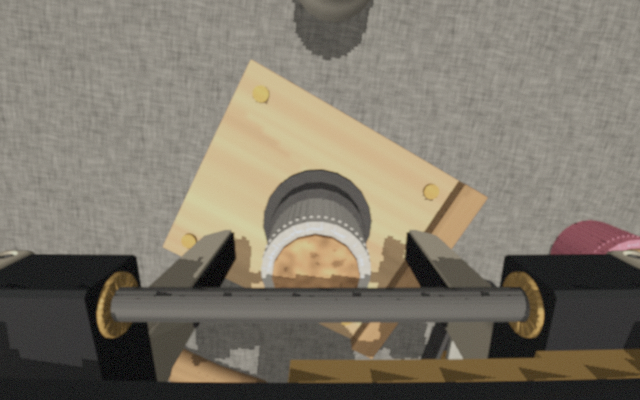

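The fingers straddle the collar (rim u 261–372, top edge v 221, so centre about (316.5,276)). I compare that with the tool axis.

```bash
python3 - <<'E'
from h import *
c=arm.calibration('wrist');st=arm.sense();R=np.array(st['tool_rot'])
p=onz(c,316.5,276,.093);print(p,R.T@(p-st['position'])*1000)
p=onz(c,316.5,221,.093);print(p,R.T@(p-st['position'])*1000)
E
```

```text
[ 0.52073485 -0.12152034  0.093     ] [-1.73743587 -1.02375332 53.46189444]
[ 0.51692977 -0.09528397  0.093     ] [24.77330012 -0.94311438 53.45317596]
```

```bash
python3 -m jog '[[[0,0,0,-1,-1,0,-1],[0,0,0,0,0,0,0.3],[0,0,0,0,0,0,1],[0,0,0,0,0,0,1],[0,0,0,0,0,0,1],[0,0,0,0,0,0,1],[0,0,0,0,0,0,1],[0,0,0,0,0,0,1]]]' 30
python3 st.py
```

```text
time: 4.28
position: [0.5202, -0.1207, 0.1457]
tool_rot: [[-0.147, 0.989, -0.0], [0.989, 0.147, 0.0], [0.0, -0.0, -1.0]]
force: [-0.5, -0.3, 0.3]
opening: 0.0511
finger_force: 1.1
t 4.2833 [ 0.5202 -0.1207  0.1457] yaw x 98.4 q [ -0.7  35.6  11.2 124.3 -17.9  21.5  33.6] to go mm [-0.4  1.2  0.7] F [-0.5 -0.3  0.3] M [-0.14  0.37 -0.02] tilt [-1.e-04  0.e+00 -1.e+00]
```

```bash
python3 -m jog '[[[0,0,0,0,0,0,1],[0,0,0,0,0,0,1],[0,0,0,0,0,1,1],[0,0,0,0,0,0,1],[0,0,0,0,0,0,1]]]'
python3 st.py
```

```text
time: 4.7
position: [0.5202, -0.1208, 0.1447]
tool_rot: [[-0.146, 0.989, -0.0], [0.989, 0.146, 0.0], [0.0, -0.0, -1.0]]
force: [-0.7, -0.8, 1.7]
opening: 0.0498
finger_force: 30.0
t 4.7 [ 0.5202 -0.1208  0.1447] yaw x 98.4 q [ -0.6  35.7  11.1 124.3 -17.9  21.4  33.6] to go mm [-0.4  1.3 -0.3] F [-0.7 -0.8  1.7] M [-0.05  0.17 -0.03] tilt [-1.e-04  0.e+00 -1.e+00]
```

```bash
python3 -m jog '[[[0,0,0,0,0,1,1],[0,0,0,0,0,0,1],[0,0,0,0,0,0,1]]]'|grep -E "force|position"
python3 -m jog '[[[0,0,0,0,0,1,1],[0,0,0,0,0,0,1],[0,0,0,0,0,0,1]]]'|grep -E "force|position"
```

```text
position: [0.5202, -0.1207, 0.1437]
force: [-0.8, 0.8, 3.4]
finger_force: 30.0
position: [0.5202, -0.1207, 0.1427]
force: [-1.8, -0.2, 3.1]
finger_force: 30.0
```

```bash
python3 -m jog '[[[0,0,0,0,0,1,1],[0,0,0,0,0,0,1],[0,0,0,0,0,0,1]]]'|grep -E "force|position"; python3 -c "
from h import *
im=snap('wrist','w3.png')"
```

```text
position: [0.5202, -0.1207, 0.1417]
force: [-0.9, 0.1, 3.9]
finger_force: 30.0
```

View pics/w3.png

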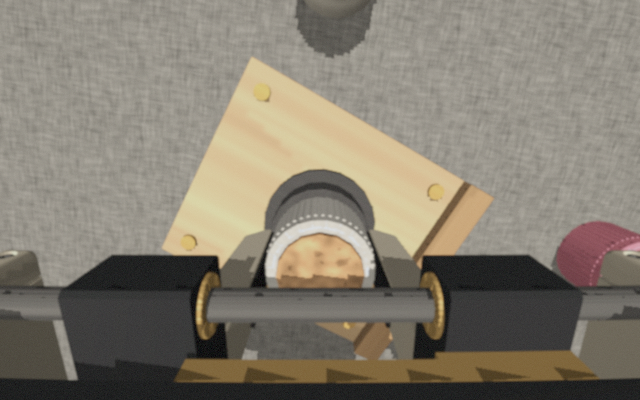

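```bash
python3 - <<'E'
from h import *
c=arm.calibration('wrist')
R=np.array(arm.sense()['tool_rot']);p0=np.array([.5202,-.1207,0])
for z in(.093,.0885):
  print(z,[proj(c,p0+R@np.array(d)*.025+[0,0,z]).round(1) for d in((1,0,0),(0,1,0),(0,-1,0))])
a,b=[cv2.imread('pics/'+f,0) for f in('w2.png','w3.png')]
for n,i in(('w2',a),('w3',b)): print(n,i[205:245,316].tolist());print(i[268,255:285].tolist(),i[268,355:385].tolist())
E
```

```text
0.093 [array([318.6, 224. ]), array([375.3, 277.5]), array([262.1, 277.5])]
0.0885 [array([318.7, 220.5]), array([373.7, 272.6]), array([263.8, 272.6])]
w2 [129, 125, 125, 124, 127, 126, 126, 127, 125, 128, 135, 143, 144, 134, 127, 128, 158, 191, 202, 203, 203, 202, 203, 209, 211, 205, 201, 193, 166, 126, 121, 148, 165, 168, 168, 167, 167, 171, 171, 175]
[193, 194, 193, 193, 193, 196, 198, 203, 205, 205, 204, 205, 205, 206, 207, 205, 202, 194, 183, 175, 174, 169, 166, 162, 160, 153, 151, 146, 140, 125] [155, 154, 155, 165, 188, 199, 203, 201, 202, 201, 202, 201, 201, 201, 198, 196, 189, 189, 187, 187, 187, 186, 177, 157, 130, 119, 117, 119, 118, 120]
w3 [135, 133, 132, 131, 129, 132, 132, 133, 142, 168, 181, 169, 146, 137, 148, 179, 204, 211, 213, 214, 214, 216, 219, 221, 217, 212, 204, 176, 132, 128, 152, 170, 174, 178, 182, 185, 188, 193, 193, 195]
[121, 97, 66, 40, 22, 21, 16, 5, 30, 80, 143, 187, 206, 211, 212, 214, 213, 212, 214, 214, 209, 197, 185, 181, 180, 179, 173, 170, 164, 162] [167, 165, 164, 165, 165, 165, 163, 169, 188, 204, 213, 219, 219, 211, 193, 178, 184, 187, 172, 135, 92, 51, 18, 21, 13, 18, 18, 38, 68, 88]
```

The image shows the collar moving down with the tool, with only spring-like force. I keep pressing gently.

```bash
for k in 1; do python3 -m jog '[[[0,0,0,0,0,1,1],[0,0,0,0,0,0,1],[0,0,0,0,0,0,1]]]'|grep -E "force|position"; done; python3 -m jog '[[[0,0,0,0,0,1,1],[0,0,0,0,0,0,1],[0,0,0,0,0,0,1]]]'|grep -E "force|position"; python3 st.py
```

```text
position: [0.5202, -0.1208, 0.1407]
force: [-0.9, -0.3, 4.5]
finger_force: 30.0
position: [0.5202, -0.1208, 0.1398]
force: [-1.9, 0.7, 5.1]
finger_force: 30.0
t 6.0 [ 0.5202 -0.1208  0.1398] yaw x 98.4 q [ -0.4  36.2  10.8 124.4 -18.1  20.8  33.8] to go mm [-0.4  1.2 -5.2] F [-1.9  0.7  5.1] M [0.   0.38 0.02] tilt [ 0.  0. -1.]
```

```bash
python3 -m jog '[[[0,0,0,0,0,1,1],[0,0,0,0,0,0,1],[0,0,0,0,0,0,1]]]'|grep -E "force|position"; python3 -m jog '[[[0,0,0,0,0,1,1],[0,0,0,0,0,0,1],[0,0,0,0,0,0,1]]]'|grep -E "force|position";python3 -m jog '[[[0,0,0,0,0,1,1],[0,0,0,0,0,0,1],[0,0,0,0,0,0,1]]]'|grep -E "force|position"; python3 st.py
```

```text
position: [0.5202, -0.1208, 0.1388]
force: [-2.6, 0.2, 5.7]
finger_force: 30.0
position: [0.5202, -0.1208, 0.1386]
force: [-4.4, 1.0, 18.4]
finger_force: 30.0
position: [0.5201, -0.1208, 0.1385]
force: [-6.6, 3.1, 31.4]
finger_force: 30.0
t 6.75 [ 0.5201 -0.1208  0.1385] yaw x 98.4 q [ -0.2  36.3  10.6 124.5 -18.2  20.5  33.9] to go mm [-0.4  1.3 -6.5] F [-6.6  3.1 31.4] M [0.35 1.6  0.02] tilt [ 1.3e-03  5.0e-04 -1.0e+00]
```

Hard stop at z≈0.1387, about 7 mm below the grip height; the full drop should be 8 mm. I'll ease the push and turn slightly to see whether it is bound.

```bash
python3 -m jog '[[[0,0,0.0,0,0,-1.2,1],[0,0,0,0,0,0,1],[0,0,0.03,0,0,0,1],[0,0,0.03,0,0,0,1],[0,0,0,0,0,0,1],[0,0,0,0,0,0,1]]]' >/dev/null; python3 st.py;  python3 -m jog '[[[0,0,-0.03,0,0,0,1],[0,0,-0.03,0,0,0,1],[0,0,-0.03,0,0,0,1],[0,0,-0.03,0,0,0,1],[0,0,0,0,0,0,1],[0,0,0,0,0,0,1]]]' >/dev/null; python3 st.py
```

```text
t 7.25 [ 0.5205 -0.1209  0.1386] yaw x 95.0 q [ -0.9  36.4  11.5 124.5 -19.5  20.7  31.7] to go mm [-0.2  1.  -6.4] F [-2.1  0.6 13.8] M [ 0.07  0.65 -0.15] tilt [ 0.001 -0.    -1.   ]
t 7.75 [ 0.5207 -0.1209  0.1386] yaw x 101.9 q [  0.3  36.2   9.8 124.4 -16.8  20.5  35.9] to go mm [-0.3  0.7 -6.4] F [-1.5  1.2 12.2] M [0.05 0.53 0.06] tilt [ 1.5e-03 -1.0e-04 -1.0e+00]
```

```bash
python3 -m jog '[[[0,0,-0.04,0,0,0,1],[0,0,-0.04,0,0,0,1],[0,0,0,0,0,0,1],[0,0,0,0,0,0,1]]]' >/dev/null; python3 st.py;  python3 -m jog '[[[0,0,-0.04,0,0,0,1],[0,0,-0.04,0,0,0,1],[0,0,0,0,0,0,1],[0,0,0,0,0,0,1]]]' >/dev/null; python3 st.py
```

```text
t 8.0833 [ 0.5203 -0.1207  0.1386] yaw x 106.4 q [  1.   36.1   8.7 124.4 -15.   20.4  38.6] to go mm [-0.6  1.1 -6.4] F [-3.3  0.7 15.4] M [ 0.23  0.75 -0.05] tilt [ 7.e-04  3.e-04 -1.e+00]
t 8.4167 [ 0.5201 -0.1211  0.1386] yaw x 110.9 q [  1.7  36.1   7.7 124.4 -13.2  20.3  41.3] to go mm [-0.4  1.4 -6.4] F [-3.4 -0.3 13.2] M [ 0.04  0.75 -0.66] tilt [ 5.e-04  2.e-04 -1.e+00]
```

It is engaged: the moment rises at yaw about 110, the edge of the play, and z stayed put across the whole play. I'll centre it in the play and check the height.

```bash
python3 -m jog '[[[0,0,0.05,0,0,0,1],[0,0,0.05,0,0,0,1],[0,0,0.05,0,0,0,1],[0,0,0.02,0,0,0.8,1],[0,0,0,0,0,0,1],[0,0,0,0,0,0,1],[0,0,0,0,0,0,1],[0,0,0,0,0,0,1]]]' |tail -2; python3 st.py; python3 - <<'E'
from h import *
w=snap('wrist','w4.png');s=snap('scene','s4.png')
i=cv2.cvtColor(w,cv2.COLOR_RGB2GRAY);print(i[205:245,316].tolist())
c=arm.calibration('wrist');st=arm.sense();R=np.array(st['tool_rot']);p0=np.array(st['position'])*[1,1,0]
for z in(.093,.086,.085,.084):print(z,proj(c,p0+R[:,0]*.025+[0,0,z]))
A=cv2.resize(s[150:260,230:370,::-1],None,fx=5,fy=5,interpolation=3);cv2.imwrite('pics/s4c.png',A)
E
```

```text
opening: 0.05
finger_force: 30.0
t 9.0833 [ 0.5207 -0.121   0.1385] yaw x 101.3 q [  0.2  36.3   9.9 124.4 -17.1  20.4  35.5] to go mm [-0.2  0.8 -6.5] F [-3.1  0.6 22.1] M [0.1  0.89 0.01] tilt [ 2.1e-03 -1.0e-04 -1.0e+00]
[132, 133, 132, 132, 134, 133, 133, 148, 176, 189, 172, 144, 135, 149, 181, 203, 211, 212, 210, 211, 211, 213, 215, 216, 212, 206, 180, 138, 125, 146, 167, 177, 178, 184, 185, 190, 194, 195, 198, 198]
0.093 [318.28449003 226.63715746]
0.086 [318.3429263  221.07876512]
0.085 [318.35082404 220.32768185]
0.084 [318.35861598 219.58669389]
```

View pics/s4c.png

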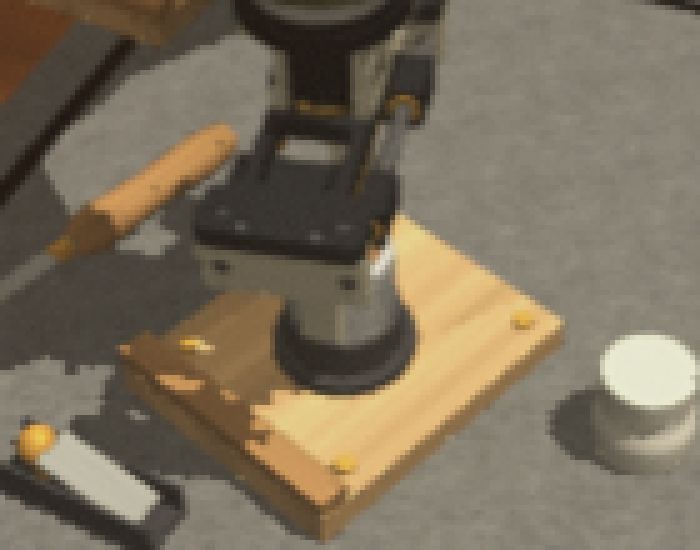

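The crop shows the collar seated on the pedestal with no gap, and the jar, plane and chisel in place. The wrist view puts the rim edge at v≈219.5, so the collar top is at about 0.084 to 0.085 m, which is home.

```bash
python3 -c "
from station import arm
print(arm.close_job())"
```

```text
the job is handed in; nothing more can be done
None
```

The neck rest is pushed fully home on its pedestal and still gripped (30 N) with about 22 N of downward push; it sank over the pins as soon as I gripped and pressed it, so no search turn was needed, and the jar, chisel and plane were not touched.

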